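# Dose the hand-wash basin with the pump and scoop

### The job

Measure out a dose for the hand wash: with the steel dosing scoop standing in its collar under the spout, press the pump head all the way down and let it spring fully back up. Then draw the scoop up out of its collar, carry it level to the wash basin, and over the basin tip it by at least 60 degrees from upright with all of it still above the basin's rim. Finish holding it there, tipped and raised, in the gripper, without putting it down, and leave the other things on the table where they stand.

Things in the scene. Friction and masses are not known exactly. Their poses are not given: they have to be found in the camera images.
- caddy: Fixed caddy: brown tray 150 x 84 x 8 mm, white collar (inner dia 56, outer 64, top 34 above table) and, 72 mm along +x from the collar's axis, a white pump bottle, dia 70, shoulder 120 above table. The spout reaches back over the collar, underside 172 above table with pump up. Origin: on the collar's axis at table height, z up. The scoop's foot rests 8 mm above the origin.
- pump_top (a point): Centre of the flat round top (36 mm diameter, grey) of the pump head, on the bottle's axis, 197 mm above the table when the pump is up; it goes down with the head.
- pump (a joint): Travel of the pump head: 0 = fully up, 0.020 m = down on its stop. It is sprung: about 3 N starts it, 9 N holds it on the stop, and it comes back up by itself when let go.
- scoop: Loose plain steel scoop, 0.1-0.2 kg: open cup 56 mm tall, dia 44 at foot, 50 at mouth; straight level handle 12 wide, 14 tall, reaching 117 mm from the cup's axis along -x, its centre line 46 above the underside. Origin: centre of the cup's underside, z up through the mouth. Starts upright, cup in the collar (26 mm deep), handle away from the bottle, roughly towards the robot.
- scoop_mouth (a point): Centre of the scoop's mouth, 56 mm above its origin along its z; turns with the scoop.
- scoop_grip (a point): Point on the handle's centre line, 80 mm from the cup's axis (x = -80, z = 46 mm in the scoop's frame), well clear of spout and bottle: a good place to pinch the handle across its 12 mm width.
- basin: Wash basin, fixed to the table: white round bowl, 230 mm diameter at the rim, 85 mm tall, wall 5 mm. Origin: centre of its underside on the table.
- vial: Bystander: small white jar, 40 mm diameter, 85 mm tall, standing on the table between caddy and basin. Origin: centre of its underside.
- brush: Bystander: wooden brush lying flat on the table at the robot's left, under 220 mm long and under 40 mm high. Origin: centre of its underside.
- tin: Bystander: white box 90 x 90 x 75 mm at the robot's right. Origin: centre of its underside.
- refill: Bystander: white bottle, 70 mm diameter, 170 mm tall, at the far left. Origin: centre of its underside.
- jar: Bystander: glass jar, 70 mm diameter, 90 mm tall, at the far side. Origin: centre of its underside.
- mug: Bystander: white beaker without a handle, 72 mm diameter, 80 mm tall, at the far side. Origin: centre of its underside.
- softener: Bystander: white bottle, 60 mm diameter, 140 mm tall, on the robot's right. Origin: centre of its underside.
Mind the look-alikes: they are no part of the job. Leave any yellow look-alike of the caddy alone.

How it is judged:
On the way, in this order (a step that is already met when the one before it is completed fails the run):
1. the pump head is pressed down to its stop (18 of 20 mm or more) with the scoop in its collar (value of joint pump above 0.018 m and horizontal distance between scoop and caddy below 0.01 m and z of scoop in the frame of caddy below 0.016 m), for 0.1 s.
2. the pump head has come back up (within 3 mm) with the scoop still in its collar (value of joint pump below 0.003 m and horizontal distance between scoop and caddy below 0.01 m and z of scoop in the frame of caddy below 0.016 m), for 0.1 s.
3. the scoop is drawn up clear of the collar in the gripper, level within 0.6 rad (z of scoop in the frame of caddy above 0.04 m and angle between scoop's own z axis and vertical below 0.6 rad and contact force between the fingers and scoop above 1 N), for 0.2 s.
At the end, for the whole second after the job is handed in: Scoop held still in the fingers, tipped over 57 degrees from upright, mouth centre within 90 mm of the basin's axis and over 108 mm above the table, underside centre over 85 mm, touching neither basin nor caddy; pump head up (angle between scoop's own z axis and vertical above 1 rad and height (world z) of scoop_mouth above 0.108 m and height (world z) of scoop above 0.085 m and horizontal distance between scoop_mouth and basin below 0.09 m and contact force between the fingers and scoop above 1 N and contact force between scoop and basin below 0.2 N and contact force between scoop and caddy below 0.2 N and linear speed of scoop below 0.03 m/s and value of joint pump below 0.003 m); the arm keeps its last pose, push and grip.
It fails at once if the scoop is tilted more than 0.6 rad away from the basin (mouth more than 0.13 m from the basin's axis) (angle between scoop's own z axis and vertical above 0.6 rad and horizontal distance between scoop_mouth and basin above 0.13 m).
It fails at once if a bystander is pushed more than 25 mm or tipped (distance of any of vial, brush, tin, refill, jar, mug, softener from where it was at the start of the episode above 0.025 m or angle between any of vial, brush, tin, refill, jar, mug, softener's own z axis and vertical above 0.5 rad).
It also fails if it takes over 58 s, if anything falls off the work surface, if the arm or the gripper's body presses on something with over 40 N, if the wrist force passes 120 N, or if a joint passes its speed limit or range.

### The arm

A 6-joint arm with a two-finger parallel gripper is mounted at the origin on the work surface. World frame = base frame: x ahead of the robot, y to its left, z up, the work surface at z = 0. Lengths are in m, angles in rad, forces in N, time in s.
With the tool pointing down it reaches from about 0.25 to 0.775 m from the base axis. Payload 4 kg.
Tool frame: the origin (TCP) lies midway between the tips of the shut fingers; the grasp point (between the pads) lies 19 mm behind it (bot.grip_point_offset is the distance from the TCP to the grasp point, in m); z points along the fingers, y is the line along which they close (so a half turn about z gives the same grasp; the last joint's range is limited). The gripper opens to 85 mm and grips with 20 to 120 N. Pads are 22 mm wide; open, the fingers measure 114 mm over their backs; the gripper's body (76 mm by 85 mm) begins 54 mm behind the grasp point. The pads swing forward as they close: fully open they stand 13 mm farther back than shut.
Start: joints at [-1.433, 0.087, 1.371, -0, 1.684, -0.103], TCP at [0.131, -0.534, 0.208] pointing down, gripper open.
Joint ranges: [-3.1, 3.1], [-0.76, 2.03], [0.27, 2.55], [-1.08, 4.22], [0.17, 2.65], [-2.57, 2.57]. Speed limits (rad/s): [2.79, 2.79, 3.14, 3.14, 3.14, 3.14].

### API

Orientations are given as a unit quaternion [w, x, y, z].
In Python, from rig import bot, imaging gives the robot as it stands.
- The arm moves only by the shell command python3 -m inch 'ROWS'. ROWS is a JSON object whose one key "motion" holds a list of rows, each an object with "xyz": the shift along the tool's x, y, z in units of 30 mm (1.0 is 30 mm), a list of three; "rot": the turn, a rotation vector about the tool's x, y, z in units of 6 degrees (1.0 is 6 degrees), a list of three; "grip": the closure, from 0 (fully open) to 1 (shut). A call has 1 to 20 rows; each row shifts and turns the commanded pose from where the row before left it, along the tool's axes as they then stand; what a row does not reach is not made up. A row lasts 1/10 s, in which the tool goes at most 50 mm and 8.59 degrees, less where a joint would pass 70% of its speed; a pose out of reach is approached as far as the arm can. A call is refused whole if a number of a shift passes 1 or a number of a turn 1, either way. A call with a gripper value outside its range is refused whole. The fingers move at their own pace and stop on an object; the grip force is fixed at half the most. Time passes only in rows, so rows that do not move let the fingers close. It gives the time, the measured TCP pose, the force, the opening and the grip force at its end, in the units of the state.
- bot.get_state(): the state, without advancing time (a new reading comes with each control period).
- imaging.get_image(name): name is "scene" or "side" or "wrist"; returns a dict with "frame" (400x640x3 uint8, red, green, blue), "K" (3x3 intrinsics, pixels), "pose" (4x4, takes a point from camera to world coordinates); the wrist camera has in their place "hand_eye" (4x4, takes a point from camera to tool coordinates, whose origin is the TCP and whose axes are the flange's). Camera axes: x right, y down, z forward; pixel columns grow to the right and rows downward; lengths in m; the calibration is good to about 2 mm. A picture is of the moment at which its call begins: read the wrist's pose just before it. There is no depth.
- bot.sign_off(): hands the job in; it is judged then, once.
Trained networks look in a picture, given as the dict that the camera call returned (one of the last four; its "shot" number tells which), for a name from the list of things; names that differ only in an ending like _2 or _b are one class to them, and where a whole thing is asked for, a point or a joint stands for the part that bears it (a point fixed in the world has none). Each returns a list of dicts, best first, with "conf" (0 to 1); they miss things now and then, are a little off and sometimes report something else, mostly with a low value. They report only what shows in the picture. A call takes as long as a camera call. They do not tell look-alikes from the thing itself.
- imaging.trace(picture, label): "mask" (400x640 bool, what is visible of it) and "extent" ([left, top, right, bottom] in pixels, round what is visible of it).
- imaging.landmark_of(picture, label): "xy" ([column, row] in pixels: a listed point, or the origin of a listed thing).
The state is a dict: "t": time; "joint_pos": joint angles; "dq": joint speeds; "joint_torque": joint torques, N m; "eef_pos": TCP position; "tool_rot": TCP orientation; "wrist_force": force on the tool from outside, world axes, zero at the start; "moment": the same for the moment, N m; "finger_gap": finger opening in m; "finger_force": force on a finger pad.
Only numpy, scipy, OpenCV 4.12 (cv2) and the standard library are available. Lean on these libraries where they do the work, as an engineer would, in place of code of your own. Each camera call takes 0.05 s, during which the arm holds its last target. There are 200 camera calls.

## Working session

There is one attempt and no reset: what is moved stays moved. The work goes in short steps, Python scripts to look and compute and a shell command to move; the robot and the scene stay as the last step left them, time stands still between calls to the robot, and variables do not carry over. Pictures are saved under pics/ and viewed, at most 10 in all, crops included, and the job is handed in when it is done.

```bash
mkdir -p pics; ls; cat > h.py <<'E'
import numpy as np,cv2
from rig import bot,imaging
from scipy.spatial.transform import Rotation as R
def ray(p,uv):
    K=np.array(p["K"]);T=np.array(p["pose"]);d=T[:3,:3]@np.linalg.inv(K)@[uv[0],uv[1],1];return T[:3,3],d
def atz(p,uv,z):
    o,d=ray(p,uv);return o+d*(z-o[2])/d[2]
def proj(p,X):
    T=np.linalg.inv(np.array(p["pose"]));c=T[:3,:3]@X+T[:3,3];u=np.array(p["K"])@c;return u[:2]/u[2]
def save(p,n): cv2.imwrite("pics/"+n,cv2.cvtColor(p["frame"],cv2.COLOR_RGB2BGR))
E
python3 - <<'E'
from h import *
Z=dict(pump_top=.197,scoop_mouth=.064,scoop_grip=.054,scoop=.008)
for n in("scene","side"):
    p=imaging.get_image(n);save(p,n+".png")
    print(n,np.round(p["pose"],3).tolist())
    for l in "caddy pump_top scoop scoop_mouth scoop_grip basin vial brush tin refill jar mug softener".split():
        for r in imaging.landmark_of(p,l)[:3]:
            print(l,round(r["conf"],2),np.round(r["xy"]),np.round(atz(p,r["xy"],Z.get(l,0)),3))
s=bot.get_state();print(s)
E
```

```text
pics
scene [[0.054, 0.628, -0.776, 1.559], [0.998, -0.049, 0.03, -0.062], [-0.019, -0.776, -0.63, 0.996], [0.0, 0.0, 0.0, 1.0]]
caddy 0.78 [406. 172.] [0.22  0.322 0.   ]
caddy 0.76 [407. 241.] [0.565 0.251 0.   ]
pump_top 0.61 [409. 135.] [0.29  0.295 0.197]
pump_top 0.54 [424. 202.] [0.621 0.264 0.197]
scoop 0.73 [408. 240.] [0.569 0.254 0.008]
scoop_mouth 0.71 [412. 227.] [0.574 0.256 0.064]
scoop_grip 0.51 [402. 209.] [0.483 0.249 0.054]
basin 0.72 [239. 242.] [ 0.531 -0.249  0.   ]
vial 0.64 [328. 256.] [0.61  0.013 0.   ]
vial 0.62 [374. 297.] [0.767 0.121 0.   ]
vial 0.55 [410. 238.] [0.554 0.263 0.   ]
brush 0.8 [456. 199.] [0.382 0.452 0.   ]
brush 0.67 [474. 266.] [ 0.679  0.416 -0.   ]
tin 0.65 [170. 257.] [ 0.58  -0.447  0.   ]
tin 0.41 [473. 268.] [0.683 0.414 0.   ]
refill 0.76 [474. 268.] [0.683 0.414 0.   ]
jar 0.84 [374. 294.] [0.757 0.124 0.   ]
mug 0.74 [291. 302.] [ 0.767 -0.097  0.   ]
softener 0.68 [166. 210.] [ 0.366 -0.499  0.   ]
softener 0.59 [410. 240.] [0.561 0.261 0.   ]
side [[-0.818, -0.304, 0.489, -0.408], [-0.576, 0.44, -0.69, 1.228], [-0.005, -0.845,
[... 772 characters left out ...]
s': array([-1.43310004e+00,  8.72207681e-02,  1.37071025e+00,  1.32135497e-06,
        1.68357935e+00, -1.03083826e-01]), 'dq': array([ 4.72751277e-06, -1.28603000e-03,  4.14250710e-05,  6.05400308e-04,
        4.36180931e-04,  3.65256348e-04]), 'joint_torque': array([-3.01136215e-04, -3.51717103e+01, -3.13454103e+01, -5.19901221e-05,
        3.34841452e-04,  1.20830364e-05]), 'eef_pos': array([ 0.13116089, -0.53415511,  0.20762431]), 'tool_rot': array([4.11277182e-05, 9.92761856e-01, 1.20099522e-01, 1.36841205e-06]), 'wrist_force': array([ 0.96130853, -0.13996756, -0.02919878]), 'moment': array([-0.01195479,  0.01680167, -0.01108639]), 'finger_force': 0.0, 'finger_gap': 0.08527049554091617}
```

View pics/scene.png

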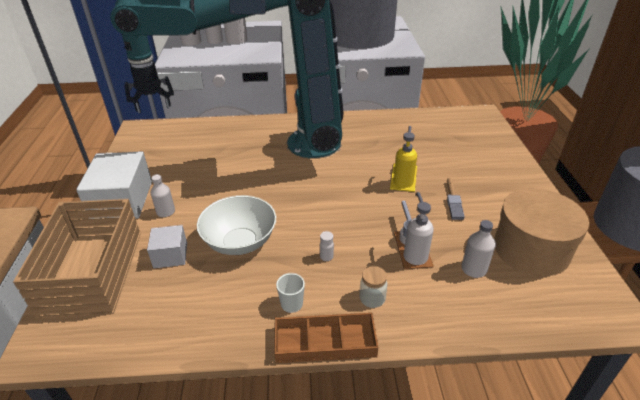

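View pics/side.png

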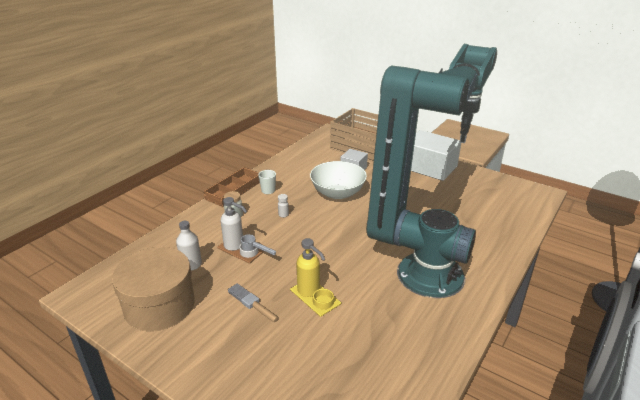

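Candidates: the yellow caddy's pump is at scene (409,135) and side (306,241). The white bottle on the brown tray, with the grey head and the steel scoop, is at scene (424,202) and side (232,198). The plain white refill is at scene (485,228) and the softener at (157,180). I choose the white bottle on the brown tray and will check it in a close crop.

```bash
python3 - <<'E'
from h import *
a=imaging.get_image("scene");b=imaging.get_image("side")
sel=dict(pump_top=(.62,.255,.197),scoop_mouth=(.568,.257,.064),scoop_grip=(.482,.258,.054),scoop=(.563,.25,.008),caddy=(.564,.26,0),basin=(.52,-.24,0),vial=(.6,.013,0))
def P(p): return np.array(p["K"])@np.linalg.inv(np.array(p["pose"]))[:3]
for l,X in sel.items():
    uv=[]
    for p in(a,b):
        q=proj(p,np.array(X));c=[r["xy"] for r in imaging.landmark_of(p,l)]
        c=sorted(c,key=lambda u:np.hypot(*(u-q)));uv.append(c[0] if c else None)
    if any(u is None for u in uv): print(l,uv);continue
    h=cv2.triangulatePoints(P(a),P(b),np.array(uv[0],float).reshape(2,1),np.array(uv[1],float).reshape(2,1))[:,0];h=h[:3]/h[3]
    print(l,np.round(h,3),np.round(np.array(uv),1).tolist())
A=cv2.resize(a["frame"][170:290,360:500],None,fx=2.8,fy=4,interpolation=cv2.INTER_CUBIC)
A=cv2.resize(a["frame"][180:280,370:470],(400,400),interpolation=cv2.INTER_CUBIC)
B=cv2.resize(b["frame"][180:280,200:300],(400,400),interpolation=cv2.INTER_CUBIC)
save(dict(frame=np.hstack([A,B])),"crop.png")
E
```

```text
pump_top [0.623 0.254 0.2  ] [[421.6, 202.5], [231.4, 198.4]]
scoop_mouth [0.566 0.251 0.051] [[409.6, 229.1], [248.5, 239.7]]
scoop_grip [0.485 0.261 0.049] [[405.5, 210.3], [263.4, 250.7]]
scoop [0.559 0.254 0.007] [[409.6, 239.1], [251.2, 250.4]]
caddy [ 0.565  0.26  -0.002] [[408.7, 240.7], [246.6, 253.9]]
basin [ 0.522 -0.246 -0.015] [[240.7, 242.8], [336.9, 196.0]]
vial [ 0.59   0.018 -0.014] [[329.1, 254.3], [284.5, 220.9]]
```

View pics/crop.png

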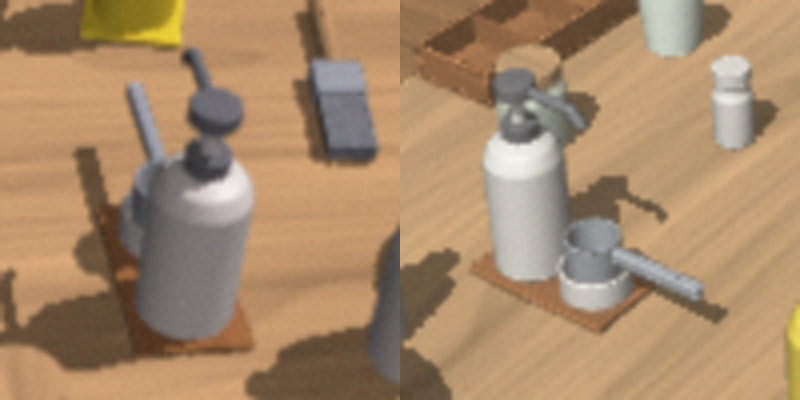

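The crop confirms it: white bottle on the brown tray with a grey disc head. The disc is at about (424,207) in the scene view and (228,200) in the side view. The steel scoop sits in the white collar, and its handle points at the robot. I'll move to a hover and refine with the wrist camera.

```bash
python3 -m inch '{"motion":[{"xyz":[0.9,-1,-0.5],"rot":[0,0,0],"grip":1},{"xyz":[0.9,-1,-0.5],"rot":[0,0,0],"grip":1},{"xyz":[0.9,-1,-0.5],"rot":[0,0,0],"grip":1},{"xyz":[0.9,-1,-0.5],"rot":[0,0,0],"grip":1},{"xyz":[0.9,-1,-0.5],"rot":[0,0,0],"grip":1},{"xyz":[0.9,-1,-0.5],"rot":[0,0,0],"grip":1},{"xyz":[0.9,-1,-0.5],"rot":[0,0,0],"grip":1},{"xyz":[0.9,-1,-0.5],"rot":[0,0,0],"grip":1},{"xyz":[0.9,-1,-0.5],"rot":[0,0,0],"grip":1},{"xyz":[0.9,-1,-0.5],"rot":[0,0,0],"grip":1},{"xyz":[0.9,-1,0],"rot":[0,0,0],"grip":1},{"xyz":[0.9,-1,0],"rot":[0,0,0],"grip":1},{"xyz":[0.9,-1,0],"rot":[0,0,0],"grip":1},{"xyz":[0.9,-1,0],"rot":[0,0,0],"grip":1},{"xyz":[0.9,-1,0],"rot":[0,0,0],"grip":1},{"xyz":[0.9,-1,0],"rot":[0,0,0],"grip":1},{"xyz":[0.9,-1,0],"rot":[0,0,0],"grip":1},{"xyz":[0.9,-1,0],"rot":[0,0,0],"grip":1},{"xyz":[0,-1,0],"rot":[0,0,0],"grip":1},{"xyz":[0,0,0],"rot":[0,0,0],"grip":1}]}'
cat >> h.py <<'E'
def wrist():
    s=bot.get_state();p=imaging.get_image("wrist");T=np.eye(4);q=s["tool_rot"]
    T[:3,:3]=R.from_quat(np.r_[q[1:],q[0]]).as_matrix();T[:3,3]=s["eef_pos"];p["pose"]=T@np.array(p["hand_eye"]);return p,s
Z=dict(pump_top=.197,scoop_mouth=.064,scoop_grip=.054,scoop=.008)
E
python3 - <<'E'
from h import *
p,s=wrist();save(p,"w1.png");print(s["eef_pos"],s["tool_rot"],np.round(p["hand_eye"],3).tolist())
for l in "caddy pump_top scoop scoop_mouth scoop_grip".split():
    for r in imaging.landmark_of(p,l)[:3]:
        print(l,round(r["conf"],2),np.round(r["xy"],1),np.round(atz(p,r["xy"],Z.get(l,0)),3))
E
```

```text
t: 4.2
eef_pos: [0.4668, 0.1384, 0.357]
tool_rot: [-0.001, 0.992, 0.123, -0.001]
wrist_force: [-0.6, -0.7, -0.1]
finger_gap: 0.0
finger_force: 0.0
[0.46679046 0.13839401 0.35702182] [-5.41859145e-04  9.92430371e-01  1.22805109e-01 -7.55150581e-04] [[0.0, -0.947, -0.322, 0.084], [1.0, 0.0, -0.0, 0.0], [0.0, -0.322, 0.947, -0.167], [0.0, 0.0, 0.0, 1.0]]
caddy 0.93 [200.2 250.7] [0.215 0.321 0.   ]
caddy 0.56 [266.3  79.2] [0.561 0.252 0.   ]
pump_top 0.76 [170.1 283.3] [0.283 0.293 0.197]
scoop 0.68 [266.2  77.4] [0.563 0.252 0.008]
scoop_mouth 0.59 [255.8  74.2] [0.562 0.257 0.064]
scoop_grip 0.82 [249.7 127.4] [0.485 0.255 0.054]
```

View pics/w1.png

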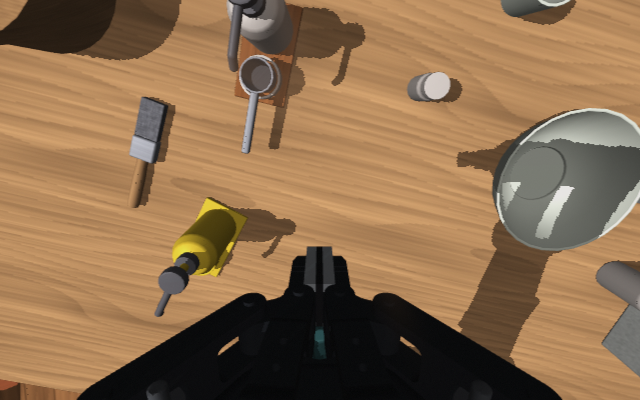

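The wrist view shows the scoop's mouth at about (259,76), its handle end at (247,151), and the pump head cut off at (245,5). The yellow look-alike is at (195,250). I'll move closer.

```bash
python3 -m inch '{"motion":[{"xyz":[0.9,-0.8,0],"rot":[0,0,0.5],"grip":1},{"xyz":[0.9,-0.8,0],"rot":[0,0,0.5],"grip":1},{"xyz":[0.9,-0.8,0],"rot":[0,0,0.5],"grip":1},{"xyz":[0.9,-0.8,0],"rot":[0,0,0.5],"grip":1},{"xyz":[0,0,0],"rot":[0,0,0.3],"grip":1},{"xyz":[0,0,0],"rot":[0,0,0],"grip":1},{"xyz":[0,0,0],"rot":[0,0,0],"grip":1}]}'
python3 - <<'E'
from h import *
p,s=wrist();save(p,"w2.png");print(s["eef_pos"],s["tool_rot"])
for l in "caddy pump_top scoop scoop_mouth scoop_grip".split():
    for r in imaging.landmark_of(p,l)[:3]:
        print(l,round(r["conf"],2),np.round(r["xy"],1),np.round(atz(p,r["xy"],Z.get(l,0)),3))
E
```

```text
t: 5.2
eef_pos: [0.5582, 0.2463, 0.358]
tool_rot: [0.0, 1.0, -0.0, 0.0]
wrist_force: [0.4, 0.2, -1.0]
finger_gap: -0.0
finger_force: 0.0
[0.55823144 0.24634225 0.35801587] [ 6.91710723e-05  9.99999887e-01 -4.05989057e-04  2.38291351e-04]
caddy 0.62 [313.2 148. ] [0.565 0.257 0.   ]
pump_top 0.65 [304.1 111.6] [0.632 0.262 0.197]
scoop 0.88 [313.4 146.7] [0.568 0.256 0.008]
scoop_mouth 0.91 [309. 153.] [0.566 0.262 0.064]
scoop_grip 0.75 [314.8 200.2] [0.485 0.254 0.054]
```

View pics/w2.png

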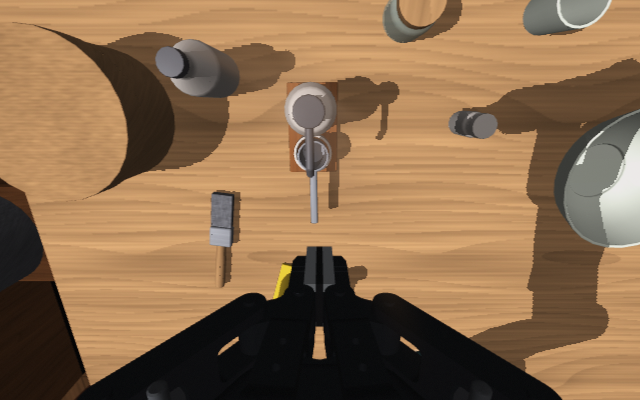

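The pump disc is at (308,111), the collar and mouth at (312,154), and the handle runs down to (314,222). The spout crosses over the cup.

```bash
python3 - <<'E'
from h import *
p,s=wrist();h=cv2.cvtColor(p["frame"],cv2.COLOR_RGB2GRAY)
for u,z in [((308.5,111),.197),((312.5,153.5),.064),((314,222),.061),((313,185),.061),((313,135),.034)]: print(u,atz(p,u,z))
m=imaging.trace(p,"scoop")
for r in m[:1]:
    M=r["mask"]; print(r["extent"])
    for v in range(180,226,6): c=np.where(M[v])[0]; print(v,c.mean() if len(c) else None, atz(p,(c.mean(),v),.061)[:2] if len(c) else '')
m=imaging.trace(p,"caddy")[0]["mask"];ys,xs=np.where(m);print(cv2.minAreaRect(np.c_[xs,ys].astype(np.float32)))
E
```

```text
(308.5, 111) [0.63277872 0.25830421 0.197     ]
(312.5, 153.5) [0.56518784 0.25736421 0.064     ]
(314, 222) [0.44718662 0.25571182 0.061     ]
(313, 185) [0.51292843 0.25698614 0.061     ]
(313, 135) [0.59065321 0.25700116 0.034     ]
[299.6, 138.1, 330.1, 222.1]
180 313.0 [0.52139073 0.25692942]
186 313.0 [0.51122441 0.25699756]
192 313.0 [0.50091831 0.25706664]
198 313.0 [0.49046952 0.25713667]
204 313.5 [0.47987508 0.25636813]
210 314.0 [0.46913192 0.25558881]
216 314.0 [0.45823684 0.25564988]
222 None 
((282.69232177734375, 280.9615478515625), (11.314046859741211, 34.99461364746094), 15.255120277404785)
```

```bash
python3 -m inch '{"motion":[{"xyz":[0.85,-0.15,0.8],"rot":[0,0,0],"grip":1},{"xyz":[0.85,-0.15,0.8],"rot":[0,0,0],"grip":1},{"xyz":[0.83,-0.1,0.8],"rot":[0,0,0],"grip":1},{"xyz":[0,0,0.8],"rot":[0,0,0],"grip":1},{"xyz":[0,0,0.8],"rot":[0,0,0],"grip":1},{"xyz":[0,0,0.8],"rot":[0,0,0],"grip":1},{"xyz":[0,0,0.2],"rot":[0,0,0],"grip":1},{"xyz":[0,0,0],"rot":[0,0,0],"grip":1},{"xyz":[0,0,0],"rot":[0,0,0],"grip":1}]}'
python3 - <<'E'
from h import *
a=imaging.get_image("side");b=imaging.get_image("scene")
A=cv2.resize(a["frame"][150:270,190:310],(400,400),interpolation=cv2.INTER_CUBIC)
B=cv2.resize(b["frame"][150:270,360:480],(400,400),interpolation=cv2.INTER_CUBIC)
save(dict(frame=np.hstack([A,B])),"pre.png")
E
```

```text
t: 6.55
eef_pos: [0.6345, 0.2595, 0.2093]
tool_rot: [-0.0, 1.0, 0.0, 0.001]
wrist_force: [0.4, 0.6, 0.6]
finger_gap: -0.0005
finger_force: 0.0
```

View pics/pre.png

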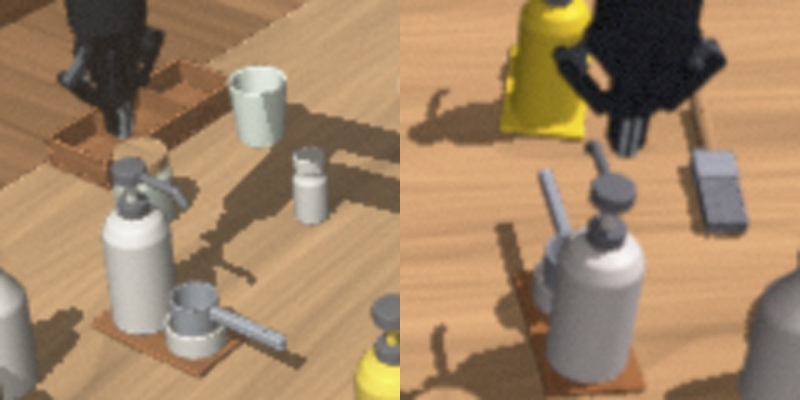

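```bash
python3 - <<'E'
from h import *
a=imaging.get_image("scene");b=imaging.get_image("side")
def P(p): return np.array(p["K"])@np.linalg.inv(np.array(p["pose"]))[:3]
def tri(u,v):
    h=cv2.triangulatePoints(P(a),P(b),np.array(u,float).reshape(2,1),np.array(v,float).reshape(2,1))[:,0];return h[:3]/h[3]
sc=lambda x,y:(360+(x-400)*.3,150+y*.3); sd=lambda x,y:(190+x*.3,150+y*.3)
e=bot.get_state()["eef_pos"]
print("tip",tri(sc(627,152),sd(121,137)),e,"proj",proj(a,e),sc(627,152),proj(b,e),sd(121,137))
print("disc",tri(sc(613,188),sd(130,166)))
w,s=wrist()
for n,p in(("scene",a),("side",b),("w",w)):
    for r in imaging.landmark_of(p,"pump_top"): print(n,r["conf"],r["xy"],atz(p,r["xy"],.197))
    for r in imaging.landmark_of(p,"scoop_mouth"): print(n,r["conf"],r["xy"],atz(p,r["xy"],.064))
    print(proj(p,np.array([.634,.258,.197])))
E
```

```text
tip [0.63259017 0.26442266 0.23003975] [0.63462731 0.25950525 0.2095754 ] proj [424.15185304 201.62030804] (428.1, 195.6) [226.61208669 195.94214084] (226.3, 191.1)
disc [0.6313206  0.25841587 0.19320712]
scene 0.68 [410.9, 134.5] [0.28829197 0.30097894 0.197     ]
scene 0.58 [454.5, 199.9] [0.61899271 0.34548355 0.197     ]
scene 0.54 [421.8, 200.3] [0.61400425 0.25977339 0.197     ]
scene 0.16 [473.1, 266.4] [0.85275784 0.3203354  0.197     ]
scene 0.56 [410.6, 227.2] [0.57400913 0.25334682 0.064     ]
[422.90370409 205.21011842]
side 0.59 [229.2, 199.5] [0.62701955 0.25696782 0.197     ]
side 0.49 [307.5, 239.9] [0.28564324 0.28622844 0.197     ]
side 0.64 [247.9, 238.1] [0.56027811 0.2545406  0.064     ]
[227.4417908  198.98819754]
w 0.6 [317.8, 237.5] [0.63202665 0.26048346 0.197     ]
[321.48895993 234.8377982 ]
```

```bash
python3 -m inch '{"motion":[{"xyz":[-0.06,0.07,0.4],"rot":[0,0,0],"grip":1},{"xyz":[0,0,0.2],"rot":[0,0,0],"grip":1},{"xyz":[0,0,0.2],"rot":[0,0,0],"grip":1},{"xyz":[0,0,0],"rot":[0,0,0],"grip":1}]}'
```

```text
t: 7.5
eef_pos: [0.6317, 0.257, 0.182]
tool_rot: [0.0, 1.0, -0.0, -0.001]
wrist_force: [1.2, -0.2, 0.5]
finger_gap: -0.0002
finger_force: 0.0
```

```bash
python3 -m inch '{"motion":[{"xyz":[0,0,0.15],"rot":[0,0,0],"grip":1},{"xyz":[0,0,0],"rot":[0,0,0],"grip":1}]}'
python3 - <<'E'
from h import *
a=imaging.get_image("side");b=imaging.get_image("scene")
A=cv2.resize(a["frame"][170:250,200:280],(400,400),interpolation=cv2.INTER_CUBIC)
B=cv2.resize(b["frame"][170:250,380:460],(400,400),interpolation=cv2.INTER_CUBIC)
save(dict(frame=np.hstack([A,B])),"pre2.png");print(bot.get_state()["wrist_force"])
E
```

```text
t: 7.7
eef_pos: [0.6321, 0.2572, 0.1786]
tool_rot: [0.0, 1.0, -0.0, -0.0]
wrist_force: [-0.1, -0.0, -0.8]
finger_gap: -0.0002
finger_force: 0.0
[ 0.05113777 -0.68115109  0.36585164]
```

View pics/pre2.png

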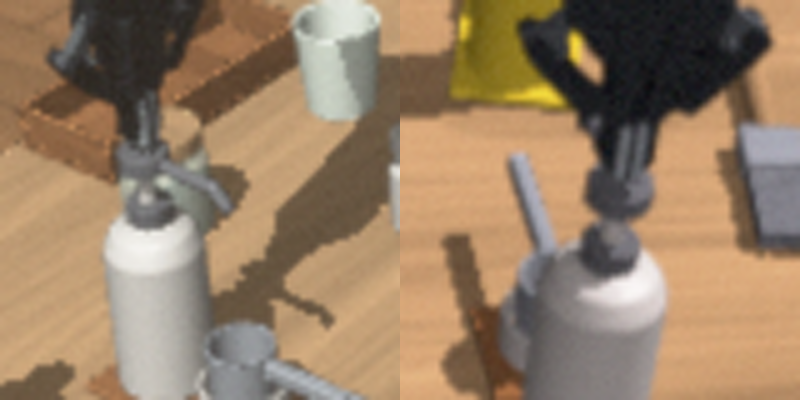

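The fingertips look about on the disc, at side (140,150), with no force yet, so I'll go on down in small steps.

```bash
python3 -m inch '{"motion":[{"xyz":[0,0,0.2],"rot":[0,0,0],"grip":1},{"xyz":[0,0,0],"rot":[0,0,0],"grip":1},{"xyz":[0,0,0],"rot":[0,0,0],"grip":1}]}'; python3 -m inch '{"motion":[{"xyz":[0,0,0.2],"rot":[0,0,0],"grip":1},{"xyz":[0,0,0],"rot":[0,0,0],"grip":1},{"xyz":[0,0,0],"rot":[0,0,0],"grip":1}]}'
```

```text
t: 8.1
eef_pos: [0.6324, 0.2573, 0.1736]
tool_rot: [-0.0, 1.0, -0.0, 0.0]
wrist_force: [-0.6, -0.2, -0.1]
finger_gap: -0.0002
finger_force: 0.0
t: 8.4
eef_pos: [0.6324, 0.2573, 0.1678]
tool_rot: [-0.0, 1.0, -0.0, 0.001]
wrist_force: [-0.7, 0.0, 3.6]
finger_gap: -0.0001
finger_force: 2.2
```

```bash
python3 -c "
from rig import bot;print(bot.grip_point_offset)"; python3 -m inch '{"motion":[{"xyz":[0,0,0.3],"rot":[0,0,0],"grip":1},{"xyz":[0,0,0.2],"rot":[0,0,0],"grip":1},{"xyz":[0,0,0],"rot":[0,0,0],"grip":1}]}'; python3 -m inch '{"motion":[{"xyz":[0,0,0.13],"rot":[0,0,0],"grip":1},{"xyz":[0,0,0],"rot":[0,0,0],"grip":1}]}'
```

```text
0.0187
t: 8.7
eef_pos: [0.6327, 0.2573, 0.1544]
tool_rot: [-0.0, 1.0, -0.0, 0.001]
wrist_force: [-1.7, -0.3, 8.0]
finger_gap: 0.0001
finger_force: 4.2
t: 8.9
eef_pos: [0.6328, 0.2573, 0.1533]
tool_rot: [-0.001, 1.0, -0.0, 0.002]
wrist_force: [-4.2, -0.9, 14.0]
finger_gap: -0.0
finger_force: 7.2
```

The pump is on its stop: 14 N, after about 20 mm of travel. I'll release it, then check the tip offset, since contact came about 24 mm lower than expected.

```bash
python3 -m inch '{"motion":[{"xyz":[0,0,0],"rot":[0,0,0],"grip":1},{"xyz":[0,0,-0.5],"rot":[0,0,0],"grip":1},{"xyz":[0,0,-0.5],"rot":[0,0,0],"grip":1},{"xyz":[0,0,-1],"rot":[0,0,0],"grip":1},{"xyz":[0,0,-1],"rot":[0,0,0],"grip":1},{"xyz":[0,0,0],"rot":[0,0,0],"grip":1},{"xyz":[0,0,0],"rot":[0,0,0],"grip":1}]}'
python3 - <<'E'
from h import *
p,s=wrist();K=np.array(p["K"]);H=np.linalg.inv(p["hand_eye"])
for z in(0,-.012,-.024): c=H@[0,0,z,1];u=K@c[:3];print(z,u[:2]/u[2])
g=cv2.cvtColor(p["frame"],cv2.COLOR_RGB2GRAY);print(g[225:290:3,308:334:3])
a=imaging.get_image("scene");b=imaging.get_image("side");print(s["eef_pos"])
for q in (a,b):
    print(proj(q,s["eef_pos"]),proj(q,s["eef_pos"]+[0,0,.024]))
    for r in imaging.landmark_of(q,"pump_top"): print(r["conf"],r["xy"])
A=cv2.resize(p["frame"][140:300,240:400],(400,400),interpolation=cv2.INTER_CUBIC)
u=proj(b,s["eef_pos"]).astype(int);B=b["frame"].copy();cv2.circle(B,u,0,(255,0,0),-1)
B=cv2.resize(B[150:250,190:290],(400,400),interpolation=cv2.INTER_NEAREST)
save(dict(frame=np.hstack([A,B])),"rel.png")
E
```

```text
t: 9.6
eef_pos: [0.6323, 0.2572, 0.2382]
tool_rot: [0.0, 1.0, 0.0, 0.0]
wrist_force: [0.2, 0.4, -0.2]
finger_gap: 0.0001
finger_force: 0.0
0 [319.24842837 242.43851706]
-0.012 [319.26251319 251.64610582]
-0.024 [319.2785723  262.14434118]
[[109 109 109 107 107 107 107 107 106]
 [110 109 108 108 107 107 106 107 105]
 [110 109 108 107 107 107 106 106 101]
 [108 108 109 108 107 107 105  99  89]
 [ 50  56 103 102 100  85  64  77  87]
 [ 51  53 105 118  95  53  69  77  84]
 [160  52 104 118  95  53  68 113 161]
 [105 103  75  60  50  48 102 105 153]
 [ 60  59  60  10  11  59  59  59 135]
 [ 59  59  59  10   9  53  62  60 125]
 [ 59  60  60   9  10  54  59  59  83]
 [ 59  59  59  10   9  53  60  59  47]
 [ 59  59  59  10   9  53  60  59  53]
 [ 59  60  59   8   9  48  58  60  59]
 [ 59  59  60  10  10  48  58  59  59]
 [ 59  60  60  10  10  48  60  60  60]
 [ 60  59  60   9   9  48  60  60  59]
 [ 59  60  59  11  11  45  60  59  59]
 [ 59  59  60   9   8  45  59  60  59]
 [ 59  59  59  10   9  45  60  59  60]
 [ 57  93  93  16  16  71  93  73  15]
 [ 12  14  93  15  16  72  36  12  12]]
[0.63229042 0.25723734 0.23818376]
[424.49055816 192.45698194] [425.71436461 185.01432328]
0.52 [420.2, 200.3]
0.43 [409.1, 135.8]
[226.74925181 188.50039828] [226.01750443 182.22382487]
0.71 [306.8, 241.0]
0.54 [230.9, 198.8]
```

View pics/rel.png

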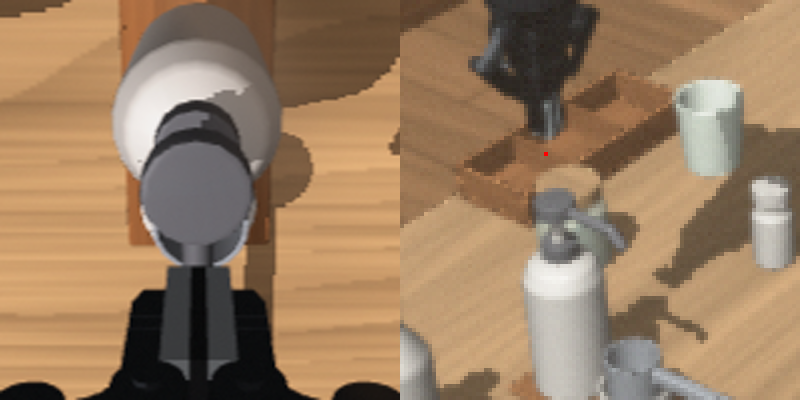

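The fingertips sit about 24 mm behind the reported TCP: the red dot in the side view is below the tips, and the press contact agrees. The pump head is back up. Next I retreat, open, pitch slightly and hover over the handle.

```bash
python3 -m inch '{"motion":[{"xyz":[-0.8,0,0],"rot":[0,0,0],"grip":1},{"xyz":[-0.9,0,0],"rot":[0,0,0],"grip":0.5},{"xyz":[-0.9,0,0],"rot":[0,0,0],"grip":0},{"xyz":[-0.9,0,0],"rot":[0,0,0],"grip":0},{"xyz":[-0.9,0,0],"rot":[0,0,0],"grip":0},{"xyz":[-0.5,0,0.5],"rot":[0,1,0],"grip":0},{"xyz":[0,0,0.5],"rot":[0,1,0],"grip":0},{"xyz":[0,0,0.8],"rot":[0,0,0],"grip":0},{"xyz":[0,0,0.8],"rot":[0,0,0],"grip":0},{"xyz":[0,0,0],"rot":[0,0,0],"grip":0},{"xyz":[0,0,0],"rot":[0,0,0],"grip":0}]}'
python3 - <<'E'
from h import *
p,s=wrist();T=R.from_quat(np.r_[s["tool_rot"][1:],s["tool_rot"][0]]).as_matrix()
print(T.round(3));print("need",T.T@(np.array([.477,.2565,.054])+.043*T[:,2]-s["eef_pos"])/.03)
for l in "scoop scoop_mouth scoop_grip".split():
    for r in imaging.landmark_of(p,l)[:2]: print(l,r["conf"],r["xy"],atz(p,r["xy"],Z[l]))
M=imaging.trace(p,"scoop")[0];print(M["extent"])
c=np.where(M["mask"])
for v in range(int(M["extent"][1]),int(M["extent"][3]),12):
    u=c[1][c[0]==v]
    if len(u): print(v,u.mean(),len(u),atz(p,(u.mean(),v),.061)[:2])
save(p,"w3.png")
E
```

```text
t: 10.95
eef_pos: [0.4963, 0.257, 0.1606]
tool_rot: [0.0, 0.995, -0.0, 0.104]
wrist_force: [-0.2, 0.3, 0.4]
finger_gap: 0.0854
finger_force: 0.0
[[ 0.979 -0.     0.206]
 [-0.    -1.    -0.001]
 [ 0.206  0.001 -0.979]]
need [-1.36311737  0.01236066  4.77877334]
scoop 0.66 [317.9, 150.7] [0.5613817  0.25824712 0.008     ]
scoop_mouth 0.61 [319.5, 145.7] [0.56309456 0.25659104 0.064     ]
scoop_grip 0.98 [319.1, 226.1] [0.48484198 0.25694586 0.054     ]
[294.8, 122.8, 346.4, 266.2]
134 320.55555555555554 27 [0.57408923 0.25559758]
146 319.0 53 [0.56302057 0.25705426]
158 318.5 48 [0.55184399 0.25752673]
170 318.5 30 [0.54055783 0.25752858]
182 319.5 12 [0.52916042 0.25657524]
194 319.5 12 [0.51765011 0.25657239]
206 319.5 12 [0.50602523 0.25656952]
218 319.5 12 [0.49428405 0.25656661]
230 320.0 13 [0.48242477 0.25607647]
242 320.0 13 [0.4704457  0.25607105]
254 320.5 12 [0.45834488 0.25557341]
```

View pics/w3.png

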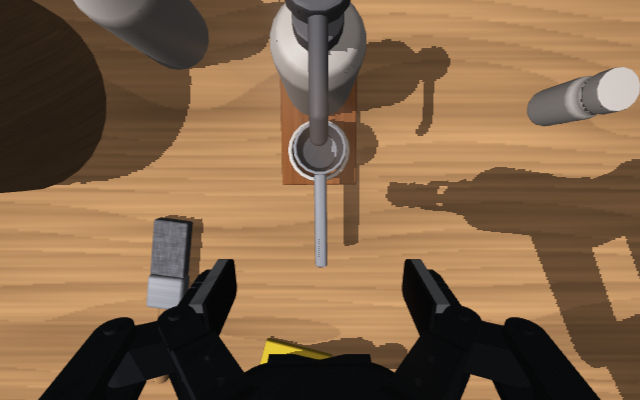

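The handle is centred between the open fingers, running from (320,180) to (320,265), with the cup at (319,148) in the collar. I'll go down.

```bash
python3 -m inch '{"motion":[{"xyz":[-0.7,0,0.6],"rot":[0,0,0],"grip":0},{"xyz":[-0.66,0,0.8],"rot":[0,0,0],"grip":0},{"xyz":[0,0,0.8],"rot":[0,0,0],"grip":0},{"xyz":[0,0,0.8],"rot":[0,0,0],"grip":0},{"xyz":[0,0,0.7],"rot":[0,0,0],"grip":0},{"xyz":[0,0,0],"rot":[0,0,0],"grip":0}]}';python3 -m inch '{"motion":[{"xyz":[0,0,0.5],"rot":[0,0,0],"grip":0},{"xyz":[0,0,0.45],"rot":[0,0,0],"grip":0},{"xyz":[0,0,0],"rot":[0,0,0],"grip":0},{"xyz":[0,0,0],"rot":[0,0,0],"grip":0}]}'
python3 - <<'E'
from h import *
p,s=wrist();b=imaging.get_image("side")
B=cv2.resize(b["frame"][180:300,200:320],(400,400),interpolation=cv2.INTER_CUBIC)
A=cv2.resize(p["frame"],(400,250));A=np.vstack([A,np.zeros((150,400,3),np.uint8)])
save(dict(frame=np.hstack([A,B])),"g.png")
E
```

```text
t: 11.8
eef_pos: [0.4782, 0.2562, 0.0413]
tool_rot: [0.001, 0.995, -0.0, 0.102]
wrist_force: [0.5, 0.4, -0.3]
finger_gap: 0.0852
finger_force: 0.0
t: 12.2
eef_pos: [0.486, 0.2573, 0.0168]
tool_rot: [-0.0, 0.995, -0.0, 0.105]
wrist_force: [-0.1, 0.1, 0.0]
finger_gap: 0.0854
finger_force: 0.0
```

View pics/g.png

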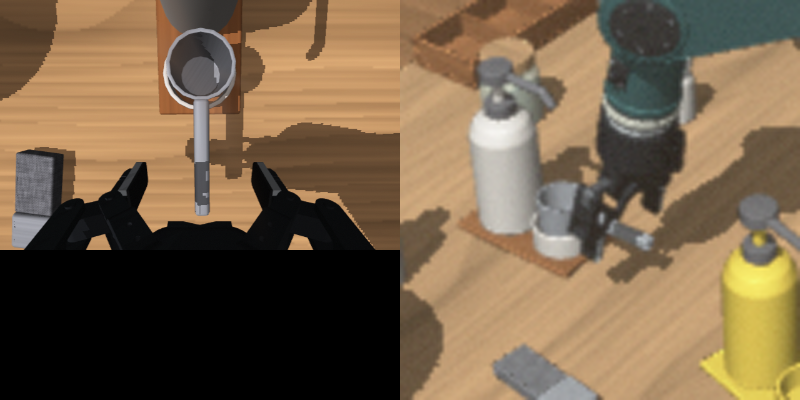

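The fingers straddle the handle, with the cup still in its collar. Go 4 mm further and close.

```bash
python3 -m inch '{"motion":[{"xyz":[-0.03,0,0.15],"rot":[0,0,0],"grip":0.3},{"xyz":[0,0,0],"rot":[0,0,0],"grip":0.6},{"xyz":[0,0,0],"rot":[0,0,0],"grip":1},{"xyz":[0,0,0],"rot":[0,0,0],"grip":1},{"xyz":[0,0,0],"rot":[0,0,0],"grip":1},{"xyz":[0,0,0],"rot":[0,0,0],"grip":1},{"xyz":[0,0,0],"rot":[0,0,0],"grip":1},{"xyz":[0,0,0],"rot":[0,0,0],"grip":1}]}'
```

```text
t: 13.1
eef_pos: [0.486, 0.2572, 0.0119]
tool_rot: [0.0, 0.995, -0.0, 0.105]
wrist_force: [-0.6, -0.7, 0.8]
finger_gap: 0.011
finger_force: 61.8
```

```bash
python3 -m inch '{"motion":[{"xyz":[0.04,0,-0.2],"rot":[0,0,0],"grip":1},{"xyz":[0.08,0,-0.4],"rot":[0,0,0],"grip":1},{"xyz":[0.08,0,-0.4],"rot":[0,0,0],"grip":1},{"xyz":[0.08,0,-0.4],"rot":[0,0,0],"grip":1},{"xyz":[0.08,0,-0.4],"rot":[0,0,0],"grip":1},{"xyz":[0,0,0],"rot":[0,0,0],"grip":1},{"xyz":[0,0,0],"rot":[0,0,0],"grip":1},{"xyz":[0,0,0],"rot":[0,0,0],"grip":1},{"xyz":[0,0,0],"rot":[0,0,0],"grip":1}]}'
python3 - <<'E'
from h import *
p,s=wrist();q=imaging.get_image("side")
print(proj(p,np.array([.565,.257,.118])),proj(q,np.array([.565,.257,.118])))
for c in(p,q):
  for r in imaging.landmark_of(c,"scoop_mouth"): print(r["conf"],r["xy"])
  for r in imaging.landmark_of(c,"scoop_grip"): print("g",r["conf"],r["xy"])
  for r in imaging.landmark_of(c,"basin"): print("b",r["xy"],atz(c,r["xy"],0))
M=imaging.trace(q,"basin")[0]["mask"];ys,xs=np.where(M);print(cv2.minAreaRect(np.c_[xs,ys].astype(np.float32)))
q=imaging.get_image("scene");M=imaging.trace(q,"basin")[0];e=M["extent"];print(e,atz(q,((e[0]+e[2])/2,0.5*(e[1]+e[1]+0)),.085))
# fit: rim circle projection
from scipy.optimize import minimize
p2=imaging.get_image("side")
def hull(X,pp):
    t=np.linspace(0,2*np.pi,60);P=np.array([proj(pp,np.array([X[0]+.115*np.cos(a),X[1]+.115*np.sin(a),.085])) for a in t]);return P[:,0].min(),P[:,1].min(),P[:,0].max()
E=[(q,e),(p2,imaging.trace(p2,"basin")[0]["extent"])]
f=lambda X:sum(np.sum((np.array(hull(X,pp))-np.array([ee[0],ee[1],ee[2]]))**2) for pp,ee in E)
r=minimize(f,[.52,-.245],method="Nelder-Mead");print(r.x,r.fun)
E
```

```text
t: 14.0
eef_pos: [0.4846, 0.2569, 0.0658]
tool_rot: [0.0, 0.995, 0.0, 0.104]
wrist_force: [-0.2, 0.4, -2.0]
finger_gap: 0.0112
finger_force: 61.6
[319.26331846  88.46211032] [245.10819513 225.08893547]
0.91 [318.9, 100.1]
g 0.84 [316.4, 273.0]
b [318.7, 119.4] [0.57052238 0.25726654 0.        ]
0.77 [245.7, 225.2]
g 0.89 [261.9, 235.9]
b [340.3, 192.3] [ 0.51354635 -0.25667257  0.        ]
b [250.2, 304.0] [0.39430695 0.43853998 0.        ]
((341.91351318359375, 184.7233428955078), (26.54651641845703, 53.93769454956055), 70.25315856933594)
[197.7, 194.5, 276.7, 255.0] [ 0.41001723 -0.25348556  0.085     ]
[ 0.51336811 -0.24329295] 68.93343455395579
```

The scoop is lifted and the landmark matches its expected position. Next: back out from under the spout, raise, and carry level to the basin at about (0.518, -0.246).

```bash
python3 -m inch '{"motion":[{"xyz":[-0.4,0,-0.08],"rot":[0,0,0],"grip":1},{"xyz":[-0.7,0,-0.15],"rot":[0,0,0],"grip":1},{"xyz":[-0.7,0,-0.15],"rot":[0,0,0],"grip":1},{"xyz":[-0.35,0,-0.08],"rot":[0,0,0],"grip":1},{"xyz":[0.14,0.4,-0.65],"rot":[0,0,0],"grip":1},{"xyz":[0.14,0.8,-0.65],"rot":[0,0,0],"grip":1},{"xyz":[0.14,0.9,-0.65],"rot":[0,0,0],"grip":1},{"xyz":[0.14,0.9,-0.65],"rot":[0,0,0],"grip":1},{"xyz":[0.14,0.9,-0.65],"rot":[0,0,0],"grip":1},{"xyz":[0,0.9,0],"rot":[0,0,0],"grip":1},{"xyz":[0,0.9,0],"rot":[0,0,0],"grip":1},{"xyz":[0,0.9,0],"rot":[0,0,0],"grip":1},{"xyz":[0,0.9,0],"rot":[0,0,0],"grip":1},{"xyz":[0,0.9,0],"rot":[0,0,0],"grip":1},{"xyz":[0,0.9,0],"rot":[0,0,0],"grip":1},{"xyz":[0,0,0],"rot":[0,0,0],"grip":1}]}'; python3 -m inch '{"motion":[{"xyz":[0.2,0.8,0],"rot":[-0.1,0,0.5],"grip":1},{"xyz":[0.2,0.8,0],"rot":[-0.1,0,0.5],"grip":1},{"xyz":[0.2,0.8,0],"rot":[-0.1,0,0.5],"grip":1},{"xyz":[0.2,0.8,0],"rot":[-0.1,0,0.5],"grip":1},{"xyz":[0.2,0.8,0],"rot":[-0.1,0,0.5],"grip":1},{"xyz":[0.2,0.8,0],"rot":[-0.1,0,0.5],"grip":1},{"xyz":[0,0,0],"rot":[-0.1,0,0.5],"grip":1},{"xyz":[0,0,0],"rot":[-0.1,0,0.5],"grip":1},{"xyz":[0,0,0],"rot":[0,0,0],"grip":1},{"xyz":[0,0,0],"rot":[0,0,0],"grip":1}]}'
cat > st.py <<'E'
from h import *
s=bot.get_state();T=R.from_quat(np.r_[s["tool_rot"][1:],s["tool_rot"][0]]).as_matrix()
S=T@R.from_euler("y",-12,degrees=True).as_matrix()@np.diag([1,-1,-1])
g=s["eef_pos"]-.043*T[:,2];o=g+S@[.088,0,-.046];m=g+S@[.088,0,.010];B=np.array([.518,-.246])
print("T",T.round(3).tolist(),"\njoints",s["joint_pos"].round(2),"tilt",np.degrees(np.arccos(S[2,2])),"mouth",m,"under",o,"dist",np.hypot(*(m[:2]-B)))
print("tool units to B+.02u", T.T@np.r_[B+.02*T[:2,0]/np.hypot(*T[:2,0])-m[:2],0]/.03)
E
python3 st.py
```

```text
t: 16.25
eef_pos: [0.4193, -0.0246, 0.1668]
tool_rot: [0.001, 0.994, -0.002, 0.105]
wrist_force: [-0.8, 0.5, -1.1]
finger_gap: 0.0111
finger_force: 61.6
t: 17.25
eef_pos: [0.4353, -0.1679, 0.174]
tool_rot: [0.02, 0.972, -0.21, 0.102]
wrist_force: [0.5, -0.3, -1.2]
finger_gap: 0.0108
finger_force: 61.6
T [[0.891, -0.412, 0.191], [-0.404, -0.911, -0.081], [0.207, -0.005, -0.978]] 
joints [-0.51 -0.26  1.77  0.02  1.42  1.49] tilt 0.2897101127301753 mouth [ 0.5072639  -0.20078342  0.22593358] under [ 0.50732767 -0.20050754  0.1699343 ] dist 0.046473675250224215
tool units to B+.02u [1.58065356 1.22612089 0.32812214]
```

```bash
python3 -m inch '{"motion":[{"xyz":[0.6,0.3,-0.1],"rot":[0,0,0],"grip":1},{"xyz":[0.8,0.3,-0.1],"rot":[0,0,0],"grip":1},{"xyz":[0.8,0.3,-0.1],"rot":[0,0,0],"grip":1},{"xyz":[0.8,0.3,-0.1],"rot":[0,0,0],"grip":1},{"xyz":[0,0,0],"rot":[0,0.5,0],"grip":1},{"xyz":[0,0,0],"rot":[0,0.8,0],"grip":1},{"xyz":[0,0,0],"rot":[0,0.8,0],"grip":1},{"xyz":[0,0,0],"rot":[0,0.8,0],"grip":1},{"xyz":[0,0,0],"rot":[0,0.8,0],"grip":1},{"xyz":[0,0,0],"rot":[0,0,0],"grip":1},{"xyz":[0,0,0],"rot":[0,0,0],"grip":1}]}'; python3 st.py
```

```text
t: 18.35
eef_pos: [0.4979, -0.2366, 0.2042]
tool_rot: [0.06, 0.934, -0.203, 0.287]
wrist_force: [0.8, -0.3, -1.6]
finger_gap: 0.0112
finger_force: 61.6
T [[0.753, -0.414, 0.512], [-0.345, -0.91, -0.228], [0.56, -0.005, -0.828]] 
joints [-0.62 -0.34  1.88  0.13  1.03  1.35] tilt 22.086638966834347 mouth [ 0.54662269 -0.25916848  0.2822043 ] under [ 0.56589038 -0.26766143  0.23031379] dist 0.031506616986751154
tool units to B+.02u [-0.31766241 -0.00266592 -0.21493819]
```

```bash
python3 -m inch '{"motion":[{"xyz":[0.2,0,0.15],"rot":[0,0.6,0],"grip":1},{"xyz":[0.2,0,0.18],"rot":[0,0.9,0],"grip":1},{"xyz":[0.18,0,0.2],"rot":[0,0.9,0],"grip":1},{"xyz":[0.16,0,0.22],"rot":[0,0.9,0],"grip":1},{"xyz":[0.14,0,0.23],"rot":[0,0.9,0],"grip":1},{"xyz":[0,0,0],"rot":[0,0,0],"grip":1}]}'; python3 st.py
```

```text
t: 18.95
eef_pos: [0.5334, -0.2522, 0.1966]
tool_rot: [0.101, 0.851, -0.186, 0.481]
wrist_force: [1.0, 0.4, -2.1]
finger_gap: 0.0107
finger_force: 61.6
T [[0.468, -0.413, 0.781], [-0.219, -0.911, -0.351], [0.856, -0.007, -0.516]] 
joints [-0.66 -0.44  2.18  0.5   0.43  1.  ] tilt 46.91116726480373 mouth [ 0.54771496 -0.25938577  0.28985832] under [ 0.58506663 -0.27604052  0.25160296] dist 0.0325907661419251
tool units to B+.02u [-0.21667686  0.0111789  -0.3594842 ]
```

```bash
python3 -m inch '{"motion":[{"xyz":[0.6,0,-0.36],"rot":[0,0,0],"grip":1},{"xyz":[0.7,0,-0.42],"rot":[0,0,0],"grip":1},{"xyz":[0.7,0,-0.42],"rot":[0,0,0],"grip":1},{"xyz":[0.7,0,-0.42],"rot":[0,0,0],"grip":1},{"xyz":[0.7,0,-0.42],"rot":[0,0,0],"grip":1},{"xyz":[0,0,0],"rot":[0,0,0],"grip":1},{"xyz":[0,0,0],"rot":[0,0,0],"grip":1}]}'; python3 st.py
```

```text
t: 19.65
eef_pos: [0.5339, -0.2539, 0.3215]
tool_rot: [0.103, 0.849, -0.185, 0.484]
wrist_force: [-0.0, 0.0, -2.7]
finger_gap: 0.0109
finger_force: 61.7
T [[0.463, -0.414, 0.784], [-0.214, -0.91, -0.354], [0.86, -0.004, -0.51]] 
joints [-0.66 -0.52  1.97  0.32  0.69  1.2 ] tilt 47.35061122756103 mouth [ 0.54764268 -0.2606176   0.41496484] under [ 0.58519782 -0.27753279  0.37702427] dist 0.03305090580301534
tool units to B+.02u [-0.22161308 -0.02977589 -0.37374683]
```

```bash
python3 -m inch '{"motion":[{"xyz":[0.1,0,0.17],"rot":[0,0.6,0],"grip":1},{"xyz":[0.1,0,0.17],"rot":[0,0.7,0],"grip":1},{"xyz":[0.08,0,0.18],"rot":[0,0.7,0],"grip":1},{"xyz":[0.08,0,0.18],"rot":[0,0.7,0],"grip":1},{"xyz":[0.06,0,0.18],"rot":[0,0.6,0],"grip":1},{"xyz":[0,0,0],"rot":[0,0,0],"grip":1},{"xyz":[0,0,0],"rot":[0,0,0],"grip":1},{"xyz":[0,0,0],"rot":[0,0,0],"grip":1}]}'; python3 st.py
```

```text
t: 20.45
eef_pos: [0.5595, -0.2621, 0.3224]
tool_rot: [0.128, 0.764, -0.164, 0.611]
wrist_force: [0.8, 0.2, -0.6]
finger_gap: 0.0109
finger_force: 61.7
T [[0.199, -0.406, 0.892], [-0.094, -0.914, -0.395], [0.975, -0.005, -0.22]] 
joints [-0.67 -0.5   2.17  1.08  0.28  0.46] tilt 65.27993792446287 mouth [ 0.54629959 -0.25678812  0.41595432] under [ 0.59284079 -0.27731852  0.39253595] dist 0.03028614425166714
tool units to B+.02u [-0.07485939  0.06973157 -0.33329658]
```

Commanded tilt is 65°. I'll check with the cameras that the scoop hasn't slipped in the grip and that nothing else moved.

```bash
python3 - <<'E'
from h import *
a=imaging.get_image("scene");b=imaging.get_image("side");w,s=wrist()
pm=np.array([.5463,-.2568,.416]);po=np.array([.5928,-.2773,.3925]);ok={}
for n,p in(("scene",a),("side",b),("wrist",w)):
    print(n,"pred mouth",proj(p,pm),"under",proj(p,po))
    for l in("scoop_mouth","scoop"):
        for r in imaging.landmark_of(p,l)[:2]: print(l,round(r["conf"],2),r["xy"])
for l in("vial","brush","tin","jar","mug","pump_top"):
    for r in imaging.landmark_of(b,l)[:2]: print(l,round(r["conf"],2),np.round(atz(b,r["xy"],Z.get(l,0))[:2],3))
def P(p): return np.array(p["K"])@np.linalg.inv(np.array(p["pose"]))[:3]
for l in("scoop_mouth","scoop"):
    u=imaging.landmark_of(a,l);v=imaging.landmark_of(b,l)
    if u and v:
        h=cv2.triangulatePoints(P(a),P(b),np.array(u[0]["xy"]).reshape(2,1),np.array(v[0]["xy"]).reshape(2,1))[:,0];print(l,h[:3]/h[3])
E
```

```text
scene pred mouth [215.26206272 123.38321258] under [205.98164911 142.35387693]
scoop_mouth 0.8 [215.0, 126.5]
scoop 0.87 [208.6, 143.9]
side pred mouth [335.38998321  94.78240311] under [327.99841545  96.48291376]
scoop_mouth 0.54 [336.1, 94.5]
scoop 0.58 [326.2, 95.2]
wrist pred mouth [320.19570829  92.55143607] under [319.82123254 115.85205542]
scoop_mouth 0.84 [320.5, 100.2]
scoop 0.66 [318.0, 119.4]
vial 0.52 [0.604 0.017]
brush 0.77 [0.393 0.432]
tin 0.68 [ 0.573 -0.446]
tin 0.29 [0.67  0.419]
jar 0.66 [ 0.775 -0.108]
jar 0.65 [0.753 0.12 ]
mug 0.71 [ 0.781 -0.106]
pump_top 0.69 [0.292 0.291]
pump_top 0.66 [0.626 0.245]
scoop_mouth [ 0.54811033 -0.26033292  0.41239037]
scoop [ 0.59970162 -0.27190838  0.39536804]
```

```bash
python3 -c "
from rig import bot;print(bot.sign_off())"
```

```text
the job is handed in; nothing more can be done
None
```

I pressed the pump to its stop and let it spring back up, then carried the scoop to the basin and handed the job in. The gripper holds the scoop tipped about 65° over the basin, its mouth about 30 mm from the basin's axis and 0.41 m up, with the bystanders I could check still in place. No pass/fail verdict was returned.

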